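# Check off the parts of a pump rebuild kit in assembly order

## Task

Check off the pump rebuild kit in assembly order: lightly press down to its stop the orange key of the station whose tray holds the ball bearing, then the key of the shaft seal's station, then that of the impeller's, with the fingertips and letting each key stay down. The white pipe coupling is not part of this kit, so leave its key up. Do not pick up or shift any part or anything else on the bench.

Things in the scene. Friction and masses are not known exactly. Their poses are not given: they have to be found in the camera images.
- station_bearing: check-off station fixed on the bench (all four are alike and told apart only by the part in the tray): grey tray, 124 mm square outside, with a 16 mm rim and a blue floor, and on its near side a black key housing 62x124 mm and 24 mm high, which carries one orange key. This one's tray holds the ball bearing. Origin: under the tray's centre on the bench; x points from the key to the tray, z up; the key's axis lies at x = -94 mm, y = 0
- key_bearing_top (a point): centre of the flat top of the orange round key (33 mm across at the top) of the station that holds the ball bearing; stands 41 mm above the bench when up (at the start it may be up to 1 mm down); moves down with the key
- key_bearing (a joint): how far that key is pressed, m: 0 up, 0.010 at its end stop, where it is still 5 mm proud of the 26 mm high collar around it; no spring: it slides down against a friction of about 3 N, then stays where it is left; it counts as down from 0.007 and as up below 0.005
- bearing: steel ball bearing lying flat, a ring 40 mm across and 12 mm high with a hole in the middle; loose in its tray (floor 6 mm above the bench); origin at the centre of its underside
- station_seal: check-off station fixed on the bench (all four are alike and told apart only by the part in the tray): grey tray, 124 mm square outside, with a 16 mm rim and a blue floor, and on its near side a black key housing 62x124 mm and 24 mm high, which carries one orange key. This one's tray holds the shaft seal. Origin: under the tray's centre on the bench; x points from the key to the tray, z up; the key's axis lies at x = -94 mm, y = 0
- key_seal_top (a point): centre of the flat top of the orange round key (33 mm across at the top) of the station that holds the shaft seal; stands 41 mm above the bench when up (at the start it may be up to 1 mm down); moves down with the key
- key_seal (a joint): how far that key is pressed, m: 0 up, 0.010 at its end stop, where it is still 5 mm proud of the 26 mm high collar around it; no spring: it slides down against a friction of about 3 N, then stays where it is left; it counts as down from 0.007 and as up below 0.005
- shaft_seal: mechanical shaft seal standing upright, a short cylinder 32 mm across and 30 mm high with a coil spring at the top; loose in its tray (floor 6 mm above the bench); origin at the centre of its underside
- station_impeller: check-off station fixed on the bench (all four are alike and told apart only by the part in the tray): grey tray, 124 mm square outside, with a 16 mm rim and a blue floor, and on its near side a black key housing 62x124 mm and 24 mm high, which carries one orange key. This one's tray holds the impeller. Origin: under the tray's centre on the bench; x points from the key to the tray, z up; the key's axis lies at x = -94 mm, y = 0
- key_impeller_top (a point): centre of the flat top of the orange round key (33 mm across at the top) of the station that holds the impeller; stands 41 mm above the bench when up (at the start it may be up to 1 mm down); moves down with the key
- key_impeller (a joint): how far that key is pressed, m: 0 up, 0.010 at its end stop, where it is still 5 mm proud of the 26 mm high collar around it; no spring: it slides down against a friction of about 3 N, then stays where it is left; it counts as down from 0.007 and as up below 0.005
- impeller: beige closed pump impeller lying flat, a disc 104 mm across with a small hub, 26 mm high; loose in its tray (floor 6 mm above the bench); origin at the centre of its underside
- station_coupling: check-off station fixed on the bench (all four are alike and told apart only by the part in the tray): grey tray, 124 mm square outside, with a 16 mm rim and a blue floor, and on its near side a black key housing 62x124 mm and 24 mm high, which carries one orange key. This one's tray holds the white pipe coupling. Origin: under the tray's centre on the bench; x points from the key to the tray, z up; the key's axis lies at x = -94 mm, y = 0
- key_coupling_top (a point): centre of the flat top of the orange round key (33 mm across at the top) of the station that holds the white pipe coupling; stands 41 mm above the bench when up (at the start it may be up to 1 mm down); moves down with the key
- key_coupling (a joint): how far that key is pressed, m: 0 up, 0.010 at its end stop, where it is still 5 mm proud of the 26 mm high collar around it; no spring: it slides down against a friction of about 3 N, then stays where it is left; it counts as down from 0.007 and as up below 0.005
- pvc_coupling: white plastic pipe coupling standing on end, an open tube 55 mm across and 52 mm high; loose in its tray (floor 6 mm above the bench); origin at the centre of its underside
- tape_roll: blue ring-shaped roll of insulation tape, 64 mm across, 18 mm high; bystander, loose on the bench; origin at its underside
- tape_measure: yellow and black tape measure standing upright, 34x78x68 mm; bystander, loose on the bench; origin at its underside
- spray_can: green and white spray can with a red cap, standing, 53 mm across, 165 mm high; bystander, loose on the bench; origin at its underside
- bolt: steel hex bolt standing on its head on the brown cardboard sheet, 17 mm across, 42 mm high; bystander, loose on the bench; origin at its underside
Mind the look-alikes: they are no part of the job. Of the things that look like the shaft_seal, the smallest one is meant.

How it is judged (in metres and radians):
On the way, in this order (a step that is already met when the one before it is completed fails the run):
1. the ball bearing's key is down, the seal's and the impeller's still up (value of joint key_bearing above 0.007 m and value of joint each of key_seal, key_impeller below 0.005 m), for 0.1 s.
2. the shaft seal's key is down too, the impeller's still up (value of joint each of key_bearing, key_seal above 0.007 m and value of joint key_impeller below 0.005 m), for 0.1 s.
3. the impeller's key is down too (value of joint each of key_bearing, key_seal, key_impeller above 0.007 m), for 0.1 s.
At the end, for the whole second after the job is handed in: The keys of the ball bearing, shaft seal and impeller are down (7 mm of their 10 mm or more) and the coupling's key is up (pressed less than 5 mm); the four parts lie still within 12 mm, and the bystanders within 20 mm, of where they started (all of step 3 and value of joint key_coupling below 0.005 m and distance of each of bearing, shaft_seal, impeller, pvc_coupling from where it was at the start of the episode below 0.012 m and linear speed of each of bearing, shaft_seal, impeller, pvc_coupling below 0.02 m/s and distance of each of tape_roll, tape_measure, spray_can, bolt from where it was at the start of the episode below 0.02 m); the robot touches nothing.
It fails at once if a key is pressed out of order: the seal's before the bearing's is down, or the impeller's before the seal's is down ((value of joint key_seal above 0.005 m and value of joint key_bearing below 0.007 m) or (value of joint key_impeller above 0.005 m and value of joint key_seal below 0.007 m)).
It fails at once if the coupling's key is pressed (5 mm or more) (value of joint key_coupling above 0.005 m).
It fails at once if a station or key is pushed with more than 25 N (contact force between any of the fingers, the arm and station_bearing above 25 N or contact force between any of the fingers, the arm and station_seal above 25 N or contact force between any of the fingers, the arm and station_impeller above 25 N or contact force between any of the fingers, the arm and station_coupling above 25 N).
It fails at once if a part in a tray is shifted or lifted by more than 12 mm (distance of any of bearing, shaft_seal, impeller, pvc_coupling from where it was at the start of the episode above 0.012 m).
It fails at once if a bystander is shifted or lifted by more than 20 mm (distance of any of tape_roll, tape_measure, spray_can, bolt from where it was at the start of the episode above 0.02 m).
It also fails if it takes over 45 s, if anything falls off the work surface, if the arm or the gripper's body presses on something with over 40 N, if the wrist force passes 120 N, or if a joint passes its speed limit or range.

## Robot

A 6-joint arm with a two-finger parallel gripper is mounted at the origin on a cart in front of the work surface, level with it; the furniture and walls round the work are solid. World frame = base frame: x ahead of the robot, y to its left, z up, the work surface at z = 0. Lengths are in mm, angles in rad, forces in N, time in s.
With the tool pointing down it reaches from about 350 to 775 mm from the base axis. Payload 7.3 kg.
Tool frame: the origin (TCP) lies at the very end of the fingers, on their centre line; the grasp point (between the pads) lies 19 mm behind it; z points along the fingers, y is the line along which they close (so a half turn about z gives the same grasp; the last joint's range is limited). The gripper opens to 92 mm and grips with 3 to 60 N. Pads are 19 mm wide; open, the fingers measure 130 mm over their backs; the gripper's body (75 mm by 190 mm) begins 47 mm behind the grasp point.
Start: joints at [-1.491, 0.342, 1.524, -0, 1.275, -0.146], TCP at [117.562, -511.688, 226.741] pointing down, gripper open.
Joint ranges: [-2.53, 2.53], [-0.77, 2.02], [0.04, 2.7], [-1, 4.14], [0.28, 2.66], [-3.11, 3.11]. Speed limits (rad/s): [2.57, 2.57, 3.14, 3.14, 3.14, 3.14].

## Interface

Orientations are given as [roll, pitch, yaw] about the fixed x, y, z axes, in that order (R = Rz(yaw) Ry(pitch) Rx(roll)).
In Python, from plant import bot gives the robot as it stands.
- The arm moves only by the tool jog_arm, never from a script. Its argument "targets" is a list of rows, each an object with "xyz": the shift along the tool's x, y, z as a fraction of full scale, a list of three; "spin": the turn about the tool's z as a fraction of full scale. In form: [{"xyz": [x, y, z], "spin": spin}, ...]. A call has exactly 10 rows; each row shifts and turns the commanded pose from where the row before left it, along the tool's axes as they then stand; what a row does not reach is not made up. Full scale, the value 1, is 80 mm for a shift and 0.1 rad for a turn. A row lasts 1/8 s, in which the tool goes at most 62.5 mm and 10.7 degrees, less where a joint would pass 70% of its speed; a pose out of reach is approached as far as the arm can. A call with a number of a shift or a turn outside -1 to 1 is refused whole. A call with a gripper value outside its range is refused whole. "gripper" is the opening in per cent of the stroke, from 0 (shut) to 100 (fully open), set as the call begins (left out, the last holds). The fingers move at their own pace and stop on an object; the grip force is fixed at half the most. Time passes only in rows, so rows that do not move let the fingers close, or fill a call up. It gives the time, the measured TCP pose, the force, the opening and the grip force at its end, in the units of the state.
- bot.get_obs(): the state, without advancing time (a new reading comes with each control period).
- bot.capture(name): name is "side" or "top"; returns the picture (400x640x3 uint8, blue, green, red); there is no depth.
- bot.get_calibration(name): a dict with "vfov" (degrees; the focal length in pixels is half the picture's height over the tangent of half this angle, whatever the lens; pixels are square), "cx", "cy" (the principal point, pixels), "k1" (the pictures are not rectified: a ray, as slopes to the right and down, at radius r is drawn at 1 + k1 r^2 times it, then the intrinsics apply), "eye" and "rotation" of the camera in the world. Camera axes: x right, y down, z forward; pixel columns grow to the right and rows downward; lengths in mm; the calibration is good to about 2 mm. A picture is of the moment at which its call begins. get_calibration takes no time and is no camera call.
- bot.close_job(): hands the job in; it is judged then, once.
The state is a dict: "time": time; "joint_positions": joint angles; "dq": joint speeds; "tau": joint torques, N m; "tool_pos": TCP position; "tcp_rot": TCP orientation; "contact_force": force on the tool from outside, world axes, zero at the start; "moment": the same for the moment, N m; "grip_width": finger opening in mm; "finger_force": force on a finger pad.
Only numpy, scipy, OpenCV 4.12 (cv2) and the standard library are available. Lean on these libraries where they do the work, as an engineer would, in place of code of your own. Each camera call takes 0.05 s, during which the arm holds its last target. There are 200 camera calls.

## Working session

There is one attempt and no reset: what is moved stays moved. The work goes in short steps, Python scripts to look and compute and a tool call to move; the robot and the scene stay as the last step left them, time stands still between calls to the robot, and variables do not carry over. Pictures are saved under pics/ and viewed, at most 10 in all, crops included, and the job is handed in when it is done.

Besides the shell and the picture viewer there is one more tool, called as a command line: name --argument value ..., lists and objects as JSON in quotes. jog_arm: Moves the arm, as the interface text tells. Shift numbers are shares of 80 mm and turn numbers shares of 0.1 rad, none past 1 either way. Its arguments: {"type":"object","properties":{"targets":{"type":"array","items":{"type":"object","properties":{"xyz":{"type":"array","items":{"type":"number"}},"spin":{"type":"number"}}}},"gripper":{"type":"number"}},"required":["targets"]}

```bash
mkdir -p pics
python3 - <<'E'
from plant import bot
import cv2
for n in("top","side"):
    cv2.imwrite(f"pics/{n}0.png",bot.capture(n)); print(n,bot.get_calibration(n))
print(bot.get_obs())
E
```

```text
top {'vfov': 53.24579342292514, 'cx': 318.76184971801797, 'cy': 196.662306900938, 'k1': -0.02488503395189882, 'eye': array([ 449.01541445,   85.38816281, 1433.72909676]), 'rotation': array([-3.04131797e+00, -6.45688826e-04, -1.59749923e+00])}
side {'vfov': 46.32063868608786, 'cx': 325.08343389730044, 'cy': 194.7460917674808, 'k1': -0.05798139231165559, 'eye': array([ 467.41793128, 1089.96521916,  902.64931203]), 'rotation': array([-2.25317436,  0.01413876, -3.04056407])}
{'time': 0.1, 'joint_positions': array([-1.49101177e+00,  3.42643814e-01,  1.52488371e+00, -2.16222566e-05,
        1.27541403e+00, -1.45983843e-01]), 'dq': array([ 0.00181581, -0.00034883, -0.00154265, -0.00076708, -0.00146365,
        0.00128834]), 'tau': array([ 2.05439705e-03, -4.32004237e+01, -2.44694227e+01,  7.19339051e-02,
        5.26567816e-02, -4.95258269e-05]), 'tool_pos': array([ 117.51923625, -511.31756099,  226.13244532]), 'tcp_rot': array([-3.14025510e+00, -1.75760908e-04,  2.25774587e-01]), 'contact_force': array([-0.44061677, -0.16271888, -0.0392644 ]), 'moment': array([0.02949856, 0.00280417, 0.0395668 ]), 'finger_force': 0.0, 'grip_width': 91.1954524599236}
```

View pics/top0.png

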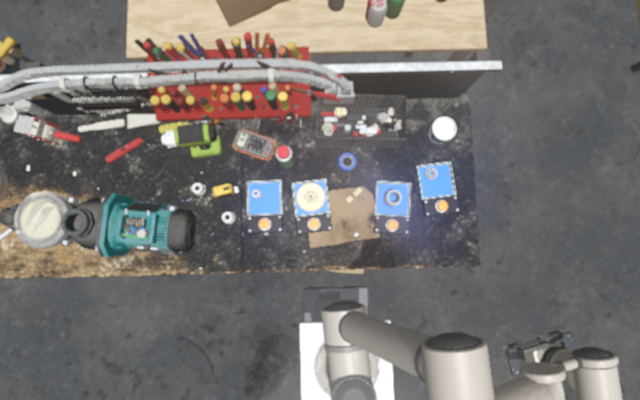

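View pics/side0.png

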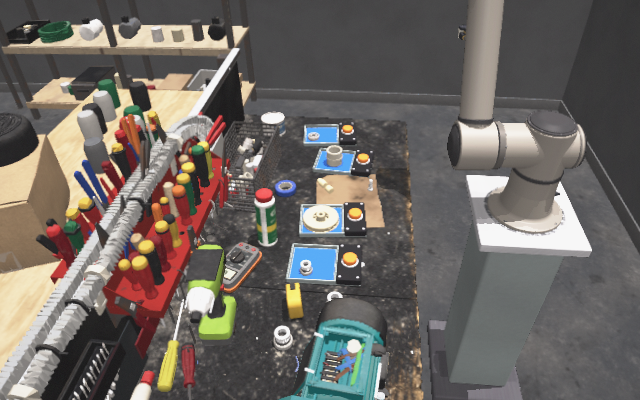

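```bash
cat > h.py <<'E'
import numpy as np,cv2
from scipy.spatial.transform import Rotation as Ro
from plant import bot
def cam(n):
    c=bot.get_calibration(n);f=200/np.tan(np.radians(c["vfov"]/2))
    return c,f
def unproj(n,px,z):
    c,f=cam(n);K=np.array([[f,0,c["cx"]],[0,f,c["cy"]],[0,0,1.]])
    u=cv2.undistortPoints(np.array(px,float).reshape(-1,1,2),K,np.array([c["k1"],0,0,0.]))[:,0]
    d=Ro.from_euler("xyz",c["rotation"]).apply(np.c_[u,np.ones(len(u))])
    return c["eye"]+d*((z-c["eye"][2])/d[:,2])[:,None]
def orange(im):
    h=cv2.cvtColor(im,cv2.COLOR_BGR2HSV);m=cv2.inRange(h,(8,130,120),(20,255,255))
    _,_,s,c=cv2.connectedComponentsWithStats(m)
    return [(tuple(c[i].round(1)),int(s[i,4])) for i in range(1,len(s)) if s[i,4]>20]
E
python3 - <<'E'
from h import *
t=cv2.imread("pics/top0.png");s=cv2.imread("pics/side0.png")
for n,im,box in(("top",t,(230,470,190,240)),("side",s,(330,380,110,280))):
    for c,a in orange(im):
        if box[0]<c[0]<box[1] and box[2]<c[1]<box[3]: print(n,c,a,unproj(n,[c],41 if n=="top" else 40)[0].round(1))
a=cv2.resize(t[140:245,235:470],None,fx=3.4,fy=3.4,interpolation=2);a=a[:300]
b=cv2.resize(s[110:290,270:400],None,fx=1.66,fy=1.66,interpolation=2)
o=np.zeros((600,800,3),np.uint8);o[:300,:a.shape[1]]=a[:, :800]
a2=cv2.resize(s[115:215,280:390],None,fx=3,fy=3,interpolation=2);o[300:,:330]=a2
a3=cv2.resize(s[195:295,280:390],None,fx=3,fy=3,interpolation=2);o[300:,340:670]=a3
cv2.imwrite("pics/crop.png",o)
E
```

```text
side (np.float64(346.8), np.float64(128.9)) 41 [ 547.3 -339.3   40. ]
side (np.float64(362.5), np.float64(158.8)) 45 [ 484.8 -158.2   40. ]
side (np.float64(353.5), np.float64(215.5)) 43 [498.9 119.1  40. ]
side (np.float64(348.2), np.float64(261.3)) 46 [502.7 291.6  40. ]
```

View pics/crop.png

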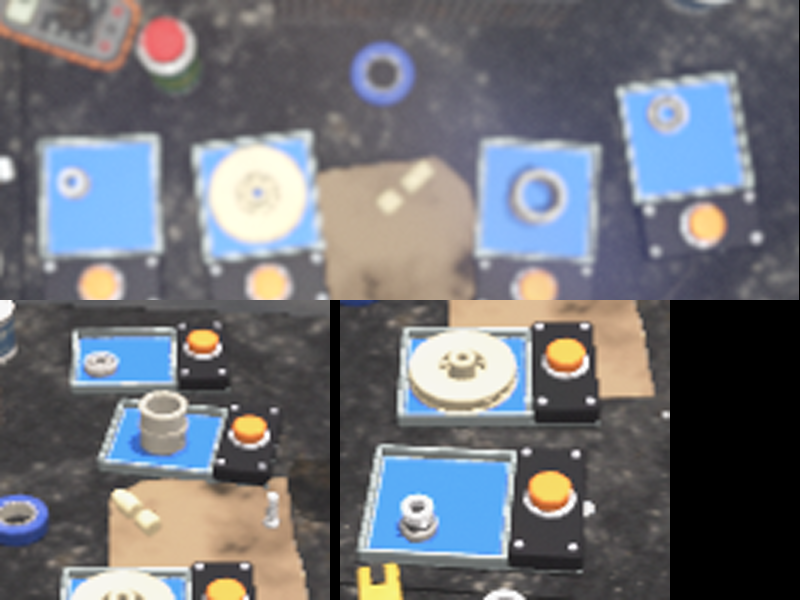

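The crop shows flat ring = bearing, top tray at (432,173), key (441.8,206.2). The upright seal is in the left tray at (256,193), key (264.4,223.5). The impeller disc's key is at (313.8,223.8), and the white tube (coupling) key is at (392.6,224.4), which must be avoided. Seal look-alikes at top (198,188) and (228,217) are larger and lie on the bare bench, so the one in the tray is meant.

Run:
```python
from h import *
t=bot.capture("top");h=cv2.cvtColor(t,cv2.COLOR_BGR2HSV)
for n,p in dict(bearing=(441.8,206.2),seal=(264.4,223.5),imp=(313.8,223.8),coup=(392.6,224.4)).items():
    x,y=int(p[0]),int(p[1]);w=h[y-8:y+9,x-8:x+9]
    m=((w[...,0]<25)&(w[...,0]>4)&(w[...,1]>90)&(w[...,2]>120));yy,xx=np.nonzero(m)
    c=(xx.mean()+x-8,yy.mean()+y-8);print(n,np.round(c,1),m.sum(),unproj("top",[c,p],40).round(1).tolist())
ob=bot.get_obs();print(ob["tool_pos"],ob["tcp_rot"])
# where bolt is
print("bolt",unproj("side",[(370.5,191)],0),"can",unproj("side",[(267,243)],0))
```

```text
bearing [442.7 205.2] 80 [[547.6, -353.6, 40.0], [544.0, -350.2, 40.0]]
seal [263.6 223.1] 67 [[501.5, 275.8, 40.0], [500.1, 272.8, 40.0]]
imp [313.5 223.1] 57 [[497.1, 101.7, 40.0], [494.5, 100.6, 40.0]]
coup [392.3 224.5] 56 [[484.6, -173.2, 40.0], [485.0, -174.3, 40.0]]
[ 117.54950513 -511.34702204  226.22876853] [-3.14042938e+00 -2.00379441e-04  2.25795813e-01]
bolt [[454.25539176 -43.96739716   0.        ]] can [[729.00149275 206.831627     0.        ]]
```

jog_arm --targets '[{"xyz":[0.57,-0.07,0],"spin":0},{"xyz":[0.57,-0.07,0],"spin":0},{"xyz":[0.57,-0.07,0],"spin":0},{"xyz":[0.57,-0.07,0],"spin":0},{"xyz":[0.57,-0.07,0],"spin":0},{"xyz":[0.57,-0.07,0],"spin":0},{"xyz":[0.57,-0.07,0.2],"spin":0},{"xyz":[0.57,-0.07,0.3],"spin":0},{"xyz":[0.57,-0.08,0.4],"spin":0},{"xyz":[0.53,-0.1,0.4],"spin":0}]' --gripper 0

```text
time: 1.4
tool_pos: [547.0, -351.9, 121.5]
tcp_rot: [3.142, 0.0, 0.226]
contact_force: [-0.1, 0.0, 0.4]
grip_width: 1.2
finger_force: 0.0
```

jog_arm --targets '[{"xyz":[0,0,0.2]},{"xyz":[-0.01,0,0.25]},{"xyz":[0,0,0.2]},{"xyz":[0,0,0.15]},{"xyz":[0,0,0.06]},{"xyz":[0,0,0]},{"xyz":[0,0,0]},{"xyz":[0,0,0]},{"xyz":[0,0,0]},{"xyz":[0,0,0]}]'

```text
invalid input
```

Run:
```python
from h import *
t=bot.capture("top");s=bot.capture("side");print(bot.get_obs()["tool_pos"])
o=np.hstack([cv2.resize(t[150:250,390:490],(400,400),interpolation=2),cv2.resize(s[80:160,300:380],(400,400),interpolation=2)])
cv2.imwrite("pics/c1.png",o)
```

```text
[ 546.95170002 -348.54378901  117.51663534]
```

View pics/c1.png

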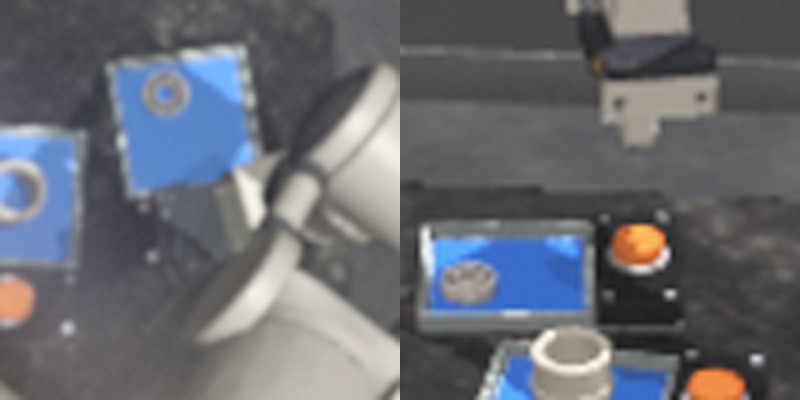

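The spin field is mandatory. The picture shows the gripper tip at side-crop (635,130), still above the key at (638,243).

jog_arm --targets '[{"xyz":[-0.03,0.03,0.2],"spin":0},{"xyz":[0,0,0.25],"spin":0},{"xyz":[0,0,0.2],"spin":0},{"xyz":[0,0,0.15],"spin":0},{"xyz":[0,0,0.04],"spin":0},{"xyz":[0,0,0],"spin":0},{"xyz":[0,0,0],"spin":0},{"xyz":[0,0,0],"spin":0},{"xyz":[0,0,0],"spin":0},{"xyz":[0,0,0],"spin":0}]'

```text
time: 2.75
tool_pos: [543.9, -355.5, 55.6]
tcp_rot: [3.141, -0.0, 0.226]
contact_force: [-0.4, 0.1, -0.2]
grip_width: 0.4
finger_force: 0.0
```

Run:
```python
from h import *
s=bot.capture("side");print(bot.get_obs()["tool_pos"])
cv2.imwrite("pics/c2.png",cv2.resize(s[90:160,300:380],(640,560),interpolation=2))
```

```text
[ 543.83717725 -355.51784886   55.61419024]
```

View pics/c2.png

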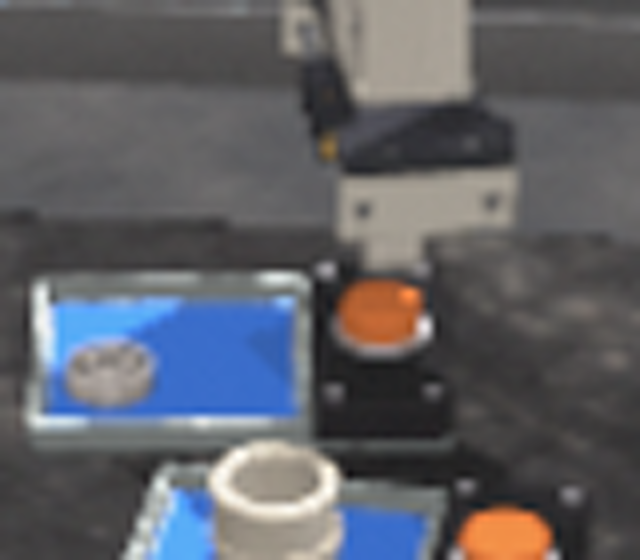

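Run:
```python
from h import *
print(unproj("side",[(347.3,127.5),(378/8+300,296/8+90)],41),unproj("side",[(349.1,123.8)],55.6))
print(unproj("side",[(355.3,212.7),(350,257.3)],41))
```

```text
[[ 546.03207274 -347.32801322   41.        ]
 [ 546.4281288  -350.7435379    41.        ]] [[ 539.97008252 -348.68621523   55.6       ]]
[[494.52439566 108.06135248  41.        ]
 [499.06295091 278.56569176  41.        ]]
```

jog_arm --targets '[{"xyz":[0.05,-0.04,0.05],"spin":0},{"xyz":[0,0,0.1],"spin":0},{"xyz":[0,0,0.02],"spin":0},{"xyz":[0,0,0.02],"spin":0},{"xyz":[0,0,0.02],"spin":0},{"xyz":[0,0,0.02],"spin":0},{"xyz":[0,0,0.02],"spin":0},{"xyz":[0,0,0.02],"spin":0},{"xyz":[0,0,0.02],"spin":0},{"xyz":[0,0,0],"spin":0}]'

```text
time: 4.05
tool_pos: [547.2, -351.7, 32.1]
tcp_rot: [3.141, -0.0, 0.226]
contact_force: [-0.0, -0.5, -0.0]
grip_width: 0.4
finger_force: 0.0
```

jog_arm --targets '[{"xyz":[0,0,0.01],"spin":0},{"xyz":[0,0,0.005],"spin":0},{"xyz":[0,0,0],"spin":0},{"xyz":[0,0,0],"spin":0},{"xyz":[0,0,0],"spin":0},{"xyz":[0,0,0],"spin":0},{"xyz":[0,0,0],"spin":0},{"xyz":[0,0,0],"spin":0},{"xyz":[0,0,0],"spin":0},{"xyz":[0,0,0],"spin":0}]'

```text
time: 5.3
tool_pos: [547.2, -351.8, 31.6]
tcp_rot: [3.141, -0.001, 0.226]
contact_force: [-0.4, 1.1, 5.3]
grip_width: 0.3
finger_force: 2.6
```

Run:
```python
from h import *
s=bot.capture("side");o=bot.get_obs();print(o["tool_pos"],o["contact_force"],o["moment"])
cv2.imwrite("pics/c3.png",cv2.resize(s[90:160,300:380],(640,560),interpolation=2))
```

```text
[ 547.2181162  -351.81561999   31.61520628] [-1.19945144  0.59250294  4.75731056] [0.20529267 0.20048525 0.03034397]
```

View pics/c3.png

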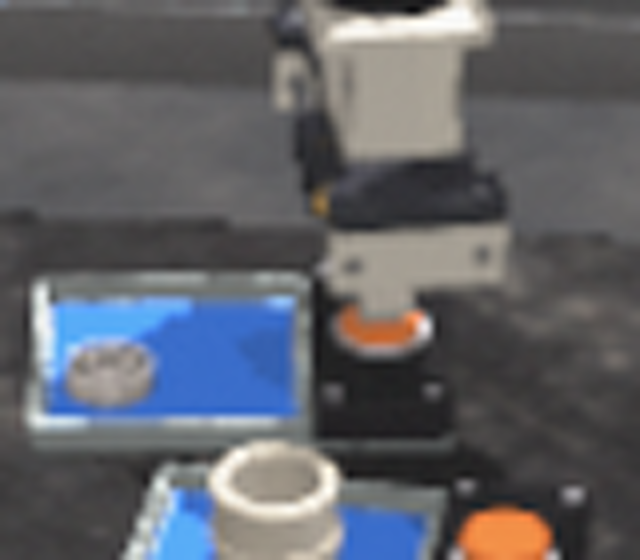

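jog_arm --targets '[{"xyz":[0,0,-0.2],"spin":0},{"xyz":[0,0,-0.6],"spin":0},{"xyz":[0,0,-0.6],"spin":0},{"xyz":[0.1,-0.4,-0.2],"spin":0},{"xyz":[0.1,-0.6,0],"spin":0},{"xyz":[0.1,-0.6,0],"spin":0},{"xyz":[0.1,-0.6,0],"spin":0},{"xyz":[0.1,-0.6,0],"spin":0},{"xyz":[0.1,-0.6,0],"spin":0},{"xyz":[0.1,-0.6,0],"spin":0}]'

```text
time: 6.6
tool_pos: [530.0, -25.6, 160.0]
tcp_rot: [3.141, -0.001, 0.226]
contact_force: [0.2, 0.0, -0.5]
grip_width: 0.6
finger_force: 0.0
```

jog_arm --targets '[{"xyz":[0.1,-0.6,0],"spin":0},{"xyz":[0.1,-0.6,0],"spin":0},{"xyz":[0.1,-0.6,0],"spin":0},{"xyz":[0.1,-0.6,0],"spin":0},{"xyz":[0.1,-0.6,0],"spin":0},{"xyz":[0,-0.4,0],"spin":0},{"xyz":[0,-0.2,0],"spin":0},{"xyz":[0,0,0],"spin":0},{"xyz":[0,0,0],"spin":0},{"xyz":[0,0,0],"spin":0}]'

```text
time: 7.85
tool_pos: [504.8, 261.4, 159.2]
tcp_rot: [3.141, 0.0, 0.224]
contact_force: [-0.2, -0.3, -0.1]
grip_width: 0.5
finger_force: 0.0
```

jog_arm --targets '[{"xyz":[0,-0.1,0.1],"spin":0},{"xyz":[0,-0.08,0.3],"spin":0},{"xyz":[0,0,0.4],"spin":0},{"xyz":[0,0,0.3],"spin":0},{"xyz":[0,0,0.15],"spin":0},{"xyz":[0,0,0.05],"spin":0},{"xyz":[0,0,0],"spin":0},{"xyz":[0,0,0],"spin":0},{"xyz":[0,0,0],"spin":0},{"xyz":[0,0,0],"spin":0}]'

```text
time: 9.1
tool_pos: [501.4, 276.7, 55.5]
tcp_rot: [-3.142, -0.001, 0.226]
contact_force: [0.5, -0.5, -0.4]
grip_width: 0.5
finger_force: 0.0
```

Run:
```python
from h import *
s=bot.capture("side");o=bot.get_obs();print(o["tool_pos"],o["contact_force"])
cv2.imwrite("pics/c4.png",cv2.resize(s[195:295,290:405],(690,600),interpolation=2))
```

```text
[501.3269204  276.64992511  55.34803072] [ 0.26400903  0.64881157 -0.03512086]
```

View pics/c4.png

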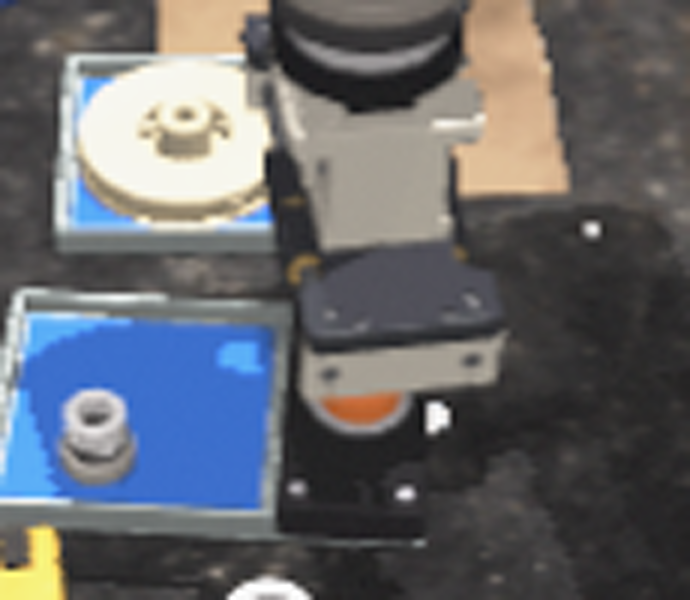

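jog_arm --targets '[{"xyz":[0.05,0.02,0.06],"spin":0},{"xyz":[0,0,0.1],"spin":0},{"xyz":[0,0,0.02],"spin":0},{"xyz":[0,0,0.02],"spin":0},{"xyz":[0,0,0.02],"spin":0},{"xyz":[0,0,0.02],"spin":0},{"xyz":[0,0,0.02],"spin":0},{"xyz":[0,0,0.02],"spin":0},{"xyz":[0,0,0.02],"spin":0},{"xyz":[0,0,0.005],"spin":0}]'

```text
time: 10.4
tool_pos: [505.6, 275.9, 31.5]
tcp_rot: [3.141, -0.0, 0.226]
contact_force: [-2.9, -4.4, 13.1]
grip_width: 0.5
finger_force: 6.2
```

jog_arm --targets '[{"xyz":[0,0,0],"spin":0},{"xyz":[0,0,0],"spin":0},{"xyz":[0,0,0],"spin":0},{"xyz":[0,0,0],"spin":0},{"xyz":[0,0,0],"spin":0},{"xyz":[0,0,0],"spin":0},{"xyz":[0,0,0],"spin":0},{"xyz":[0,0,0],"spin":0},{"xyz":[0,0,0],"spin":0},{"xyz":[0,0,0],"spin":0}]'

```text
time: 11.65
tool_pos: [505.5, 275.9, 31.5]
tcp_rot: [3.141, -0.0, 0.226]
contact_force: [-2.8, -3.7, 10.3]
grip_width: 0.3
finger_force: 5.0
```

jog_arm --targets '[{"xyz":[0,0,-0.2],"spin":0},{"xyz":[0,0,-0.4],"spin":0},{"xyz":[0,0,-0.4],"spin":0},{"xyz":[-0.1,0.3,0],"spin":0},{"xyz":[-0.1,0.5,0],"spin":0},{"xyz":[-0.17,0.5,0],"spin":0},{"xyz":[-0.1,0.5,0],"spin":0},{"xyz":[-0.1,0.3,0],"spin":0},{"xyz":[0,0,0.2],"spin":0},{"xyz":[0,0,0],"spin":0}]'

```text
time: 12.9
tool_pos: [498.1, 101.9, 94.4]
tcp_rot: [-3.141, 0.002, 0.225]
contact_force: [0.6, -0.6, 0.1]
grip_width: 0.1
finger_force: 0.0
```

jog_arm --targets '[{"xyz":[0,0,0.2],"spin":0},{"xyz":[0,0,0.2],"spin":0},{"xyz":[0,0,0.1],"spin":0},{"xyz":[0,0,0],"spin":0},{"xyz":[0,0,0],"spin":0},{"xyz":[0,0,0],"spin":0},{"xyz":[0,0,0],"spin":0},{"xyz":[0,0,0],"spin":0},{"xyz":[0,0,0],"spin":0},{"xyz":[0,0,0],"spin":0}]'

```text
time: 14.15
tool_pos: [498.7, 102.0, 54.7]
tcp_rot: [3.141, -0.0, 0.226]
contact_force: [0.8, 0.2, -0.3]
grip_width: 0.7
finger_force: 0.0
```

Run:
```python
from h import *
s=bot.capture("side");o=bot.get_obs();print(o["tool_pos"],o["contact_force"])
cv2.imwrite("pics/c5.png",cv2.resize(s[180:280,290:405],(690,600),interpolation=2))
```

```text
[498.63719472 101.97380932  54.70278462] [-0.66305012 -0.06469633 -0.23376249]
```

View pics/c5.png

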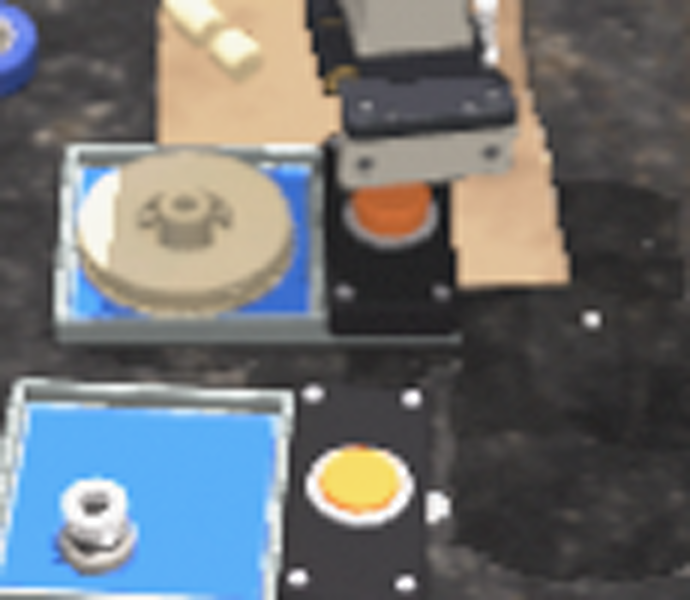

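The seal's key (360,480) is down flush with its collar, and the tool stands over the impeller's key (390,200).

jog_arm --targets '[{"xyz":[0.02,0,0.06],"spin":0},{"xyz":[0,0,0.09],"spin":0},{"xyz":[0,0,0.02],"spin":0},{"xyz":[0,0,0.02],"spin":0},{"xyz":[0,0,0.02],"spin":0},{"xyz":[0,0,0.02],"spin":0},{"xyz":[0,0,0.02],"spin":0},{"xyz":[0,0,0.02],"spin":0},{"xyz":[0,0,0.02],"spin":0},{"xyz":[0,0,0.005],"spin":0}]'

```text
time: 15.45
tool_pos: [500.1, 102.3, 31.5]
tcp_rot: [3.141, 0.0, 0.226]
contact_force: [-4.7, -0.5, 10.9]
grip_width: 0.3
finger_force: 5.7
```

jog_arm --targets '[{"xyz":[0,0,0],"spin":0},{"xyz":[0,0,0],"spin":0},{"xyz":[0,0,0],"spin":0},{"xyz":[0,0,-0.2],"spin":0},{"xyz":[0,0,-0.5],"spin":0},{"xyz":[0,0,-0.5],"spin":0},{"xyz":[-0.3,0,-0.5],"spin":0},{"xyz":[-0.5,0,0],"spin":0},{"xyz":[-0.3,0,0],"spin":0},{"xyz":[0,0,0],"spin":0}]'

```text
time: 16.7
tool_pos: [413.8, 82.5, 167.3]
tcp_rot: [3.141, -0.001, 0.225]
contact_force: [0.3, 0.8, 0.1]
grip_width: 0.5
finger_force: 0.0
```

Run:
```python
from h import *
s=bot.capture("side");o=bot.get_obs();print(o["tool_pos"],o["contact_force"])
cv2.imwrite("pics/c6.png",cv2.resize(s[110:290,270:410],(467,600),interpolation=2))
```

```text
[415.11466119  82.63953613 167.45128795] [ 0.12885839  0.50321176 -0.13851931]
```

View pics/c6.png

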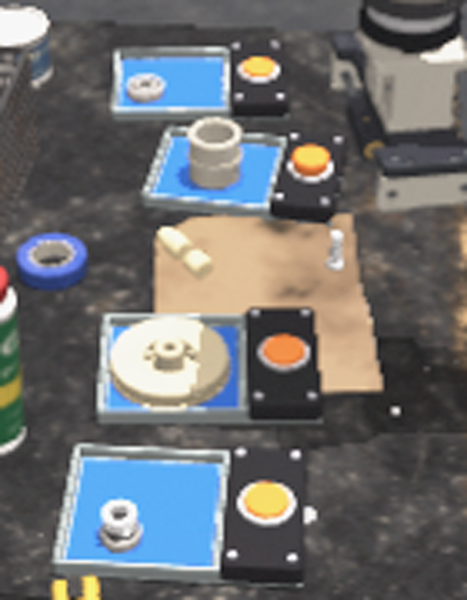

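The keys at (258,68), (266,500) and (283,350) are down, the coupling's at (310,160) is up, and nothing else has moved.

```bash
python3 -c "
from plant import bot
print(bot.close_job())"
```

```text
the job is handed in; nothing more can be done
None
```

I pressed the bearing, shaft seal and impeller keys down to their stops in that order, left the coupling's key up, saw nothing shifted in the last picture, and handed the job in; no verdict came back.

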